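Clamp a plaster casting mould and lock the clamp lever

TASK

Set the oblong strapped plaster mould upright in the curbed bay of the clamp while the clamp is still open, and let go of it. Then lift the locking collar on the clamp's lever, swing the lever right over to the bay side so that the rubber foot presses on the mould, and let the collar drop fully home so that the lever stays locked. Leave the unfired vase and jug standing where they are.

Things in the scene. Friction and masses are not known exactly. Their poses are not given: they have to be found in the camera images.
- mould_centre (a point): Centre (half-way up) of the loose oblong plaster mould, about 0.5 kg: stadium plan with flat long sides and half-round ends, 54 mm thick (its x), 110 mm long (its y), 78 mm high (its z, upright). Two dark rubber straps run round it and two dark pouring holes show on its top. It is the same after a half turn. Its centre is 39 mm above what it stands on.
- bay (a point): Centre of the floor of the clamp's bay, a shallow rectangle inside aluminium curbs on the fixed dark steel clamp base (220 x 285 x 12 mm). The floor is 12 mm above the table; the curbs are 10 mm high; inside it is 74 mm (x) by 130 mm (y), so the mould stands in it flat with its long side along y and 10 mm free all round. Axes are those of the clamp: z up, y from the bay towards the lever's shaft, x along that shaft (away from the robot when the clamp is square on).
- pivot (a point): Point on the lever's fixed, level shaft axis (along the clamp's x) in the plane in which the lever swings; 115 mm above the table, at bay + (-95, +125, +103) mm in clamp axes. The lever is a 12 mm steel rod, its black 20 mm end cap reaching 121 mm from this point (39 mm beyond the collar's centre when the collar is down). The lever stands between two grey notched quadrant plates (radius 46 mm about this point).
- collar_grip (a point): Centre of the locking collar, a ribbed aluminium block on the lever: 34 mm across the two flat faces that look along the shaft (clamp x; pinch here), 38 mm in the direction of the swing, 32 mm long along the lever, with a 46 mm wide flange from 20 to 25 mm below the centre. It lies 82 mm from the pivot along the lever when down; its z axis points outward along the lever, its x along the shaft.
- collar (a joint): Collar lift along the lever (m): 0 fully down, 0.016 fully up. A spring pulls it down with about 5 N (7 N fully up). While it is down its cross pin sits in a notch and the lever cannot turn; from 0.011 up the pin clears the teeth. Between the notches it rides on the teeth; at the other end it drops into the second notch.
- lever (a joint): Lever angle (rad): 0 open, leaning 0.65 rad from upright towards the clamp's +y (away from the bay), with the hold-down arm raised; 1.3 clamped, leaning 0.65 rad towards -y (over to the bay side), arm level above the bay. Turning it takes about 2 N at the collar, and some 5 N in the last 0.06 rad, as the foot presses. It stays where it is left.
- foot: Sprung 30 mm round rubber foot at the end of the hold-down arm, which turns with the lever; origin on the arm's centre line 125 mm from the shaft, the foot's face 31 mm below it. When the lever is clamped it stands over the middle of the bay and is pressed up about 6 mm by the mould (about 3 N). When open, the arm stands nearly upright: its tip is some 45 mm from the shaft towards the bay and up to 145 mm above the shaft, so the space above the bay is free.
- vase: Unfired clay vase, bystander, 170 mm high, 92 mm across, origin at the centre of its foot.
- jug: Unfired clay jug with a handle, bystander, 140 mm high, 66 mm across without the handle, origin at the centre of its foot.
Mind the look-alikes: they are no part of the job. Leave any turquoise look-alike of the part that bears mould_centre alone.

How it is judged:
On the way, in this order (a step that is already met when the one before it is completed fails the run):
1. the mould stands upright in the bay, released, with the clamp still open (x of mould_centre in the frame of bay between -0.013 and 0.013 m and y of mould_centre in the frame of bay between -0.013 and 0.013 m and z of mould_centre in the frame of bay below 0.043 m and angle between mould_centre's own z axis and vertical below 0.06 rad and contact force between the fingers and mould below 0.1 N and value of joint lever below 0.1 rad), for 0.2 s.
2. the collar is lifted clear of its notch (value of joint collar above 0.008 m).
At the end, for the whole second after the job is handed in: The lever is over at the bay side (above 1.24 of 1.3 rad) with its collar down (within 3 mm), the rubber foot presses on the mould (over 0.5 N), and the mould stands flat and upright (within 0.06 rad) on the bay floor, its centre within 13 mm of the bay's centre in x and y, at rest (value of joint lever above 1.24 rad and value of joint collar below 0.003 m and contact force between foot and mould above 0.5 N and x of mould_centre in the frame of bay between -0.013 and 0.013 m and y of mould_centre in the frame of bay between -0.013 and 0.013 m and z of mould_centre in the frame of bay below 0.043 m and angle between mould_centre's own z axis and vertical below 0.06 rad and linear speed of mould below 0.02 m/s); the robot touches nothing.
It fails at once if the vase or the jug is moved by more than 30 mm or tipped (distance of any of vase, jug from where it was at the start of the episode above 0.03 m or angle between any of vase, jug's own z axis and vertical above 0.3 rad).
It also fails if it takes over 54 s, if anything falls off the work surface, if the arm or the gripper's body presses on something with over 40 N, if the wrist force passes 120 N, or if a joint passes its speed limit or range.

ROBOT

A 6-joint arm with a two-finger parallel gripper is mounted at the origin on the work surface. World frame = base frame: x ahead of the robot, y to its left, z up, the work surface at z = 0. Lengths are in m, angles in rad, forces in N, time in s.
With the tool pointing down it reaches from about 0.25 to 0.725 m from the base axis. Payload 4 kg.
Tool frame: the origin (TCP) lies on the centre line of the jaws, within the pads' length; the fingertips stand 14 mm ahead of it and the grasp point (between the pads) lies 5 mm behind it; z points along the fingers, x is the direction in which the jaws open and shut, and the axes are right-handed (so a half turn about z gives the same grasp; the last joint's range is limited). The gripper opens to 85 mm and grips with 20 to 120 N. Pads are 22 mm wide; open, the fingers measure 114 mm over their backs; the gripper's body (76 mm by 85 mm) begins 54 mm behind the grasp point. The pads swing forward as they close: fully open they stand 13 mm farther back than shut.
Start: joints at [1.112, 0.241, 0.005, 1.335, 0, 1.571], TCP at [0.221, 0.448, 0.245] pointing down, gripper open.
Joint ranges: [-2.72, 2.72], [-1.05, 1.87], [-1.09, 1.28], [-1.99, 2.15], [-1.42, 1.44], [-3.14, 3.14]. Speed limits (rad/s): [2.79, 2.79, 3.14, 3.14, 3.14, 3.14].

INTERFACE

Orientations are given as a unit quaternion [x, y, z, w].
In Python, from workcell import bot gives the robot as it stands.
- The arm moves only by the tool play_rows, never from a script. Its argument "motion" is a list of rows, each an object with "fingers": the closure, from -1 (fully open) to 1 (shut), so that 0 is half open; "translation": the shift along the tool's x, y, z in cm, a list of three; "roll": the turn about the tool's z in degrees. A call has 1 to 20 rows; each row is the pose to reach, as a shift and turn from the pose commanded when the call began, along the tool's axes at that moment; what a row does not reach only later rows make up. A row lasts 1/12 s, in which the tool goes at most 41.7 mm and 7.16 degrees, less where a joint would pass 70% of its speed; a pose out of reach is approached as far as the arm can. A call with a gripper value outside its range is refused whole. The fingers move at their own pace and stop on an object; the grip force is fixed at half the most. Time passes only in rows, so rows that repeat a pose let the fingers close. It gives the time, the measured TCP pose, the force and the opening at its end, in the units of the state.
- bot.get_obs(): the state, without advancing time (a new reading comes with each control period).
- bot.camera(name): name is "side" or "top"; returns a dict with "pixels" (400x640x3 uint8, red, green, blue), "intrinsics" (3x3 intrinsics, pixels), "world_to_cam" (4x4, takes a point from world to camera coordinates). Camera axes: x right, y down, z forward; pixel columns grow to the right and rows downward; lengths in m; the calibration is good to about 2 mm. A picture is of the moment at which its call begins. There is no depth.
- bot.job_done(): hands the job in, once; it reports no verdict.
The state is a dict: "clock": time; "joint_pos": joint angles; "joint_vel": joint speeds; "tau": joint torques, N m; "eef_pos": TCP position; "tool_rot": TCP orientation; "ft_force": force on the tool from outside, world axes, zero at the start; "ft_torque": the same for the moment, N m; "grip_width": finger opening in m.
Only numpy, scipy, OpenCV 4.12 (cv2) and the standard library are available. Lean on these libraries where they do the work, as an engineer would, in place of code of your own. Each camera call takes 0.05 s, during which the arm holds its last target. There are 200 camera calls.

## Working session

There is one attempt and no reset: what is moved stays moved. The work goes in short steps, Python scripts to look and compute and a tool call to move; the robot and the scene stay as the last step left them, time stands still between calls to the robot, and variables do not carry over. Pictures are saved under pics/ and viewed, about 8 in all and at most 12, crops included, and the job is handed in when it is done.

Besides the shell and the picture viewer there is one more tool, called as name([rows], argument=value, ...), one row to a line, values as JSON. play_rows: Moves the arm, as the interface text tells. Its arguments: {"type":"object","properties":{"motion":{"type":"array","items":{"type":"object","properties":{"fingers":{"type":"number"},"translation":{"type":"array","items":{"type":"number"}},"roll":{"type":"number"}}}}},"required":["motion"]}

```bash
mkdir -p pics; cat > h.py <<'E'
import numpy as np,cv2
from workcell import bot
def snap(n,f):
    c=bot.camera(n); np.savez(f'pics/{f}.npz',**{k:np.array(v) for k,v in c.items()})
    cv2.imwrite(f'pics/{f}.png',c['pixels'][:,:,::-1]); return c
def load(f): return dict(np.load(f'pics/{f}.npz'))
def ray(c,uv):
    T=np.array(c['world_to_cam']);R=T[:3,:3];o=-R.T@T[:3,3]
    d=R.T@np.linalg.inv(c['intrinsics'])@np.array([uv[0],uv[1],1.]);return o,d/np.linalg.norm(d)
def onz(c,uv,z):
    o,d=ray(c,uv);return o+d*(z-o[2])/d[2]
def tri(c1,u1,c2,u2):
    o1,d1=ray(c1,u1);o2,d2=ray(c2,u2)
    s=np.linalg.lstsq(np.c_[d1,-d2],o2-o1,rcond=None)[0]
    a,b=o1+s[0]*d1,o2+s[1]*d2;return (a+b)/2,np.linalg.norm(a-b)
def proj(c,p):
    T=np.array(c['world_to_cam']);q=c['intrinsics']@(T[:3,:3]@np.array(p)+T[:3,3]);return q[:2]/q[2]
E
python3 - <<'E'
from h import *
a=snap('top','top0');b=snap('side','side0')
for c in (a,b): print(ray(c,(320,200)),c['intrinsics'][0][0])
print(bot.get_obs())
E
```

```text
(array([ 0.24851935, -0.09165327,  1.02359312]), array([ 0.18243903,  0.01456636, -0.98310926])) 392.8709059888504
(array([ 0.38696045, -1.0330267 ,  0.82294178]), array([ 0.03653497,  0.79728333, -0.60249853])) 445.5460353396039
{'clock': 0.1, 'joint_pos': array([ 1.11202494e+00,  2.41343441e-01,  3.88341677e-03,  1.33517814e+00,
       -5.94460277e-06,  1.57078983e+00]), 'joint_vel': array([ 0.0004795 , -0.00258633,  0.00361129,  0.00179655,  0.00081358,
        0.00078704]), 'tau': array([ 1.39058243e-04, -3.73139048e+01,  2.53010094e+01,  1.08698301e-02,
       -1.71344901e-06,  7.88083497e-06]), 'eef_pos': array([0.22119506, 0.44783237, 0.24450838]), 'tool_rot': array([ 8.49364413e-01,  5.27806068e-01, -7.80630633e-04,  4.88586396e-04]), 'ft_force': array([ 0.07941785, -0.02051365,  0.27750028]), 'ft_torque': array([0.0113793 , 0.02258985, 0.01864198]), 'grip_width': 0.08552631954896647}
```

View pics/top0.png

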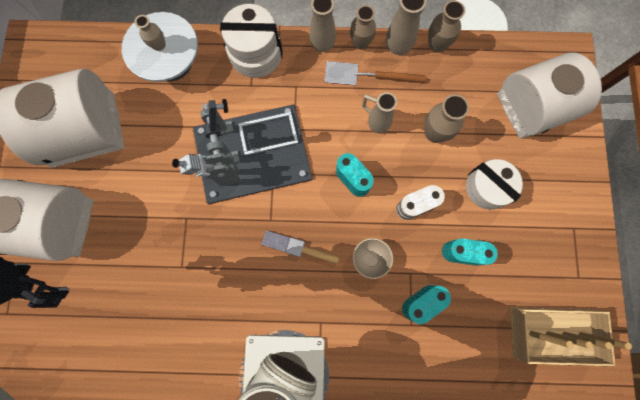

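View pics/side0.png

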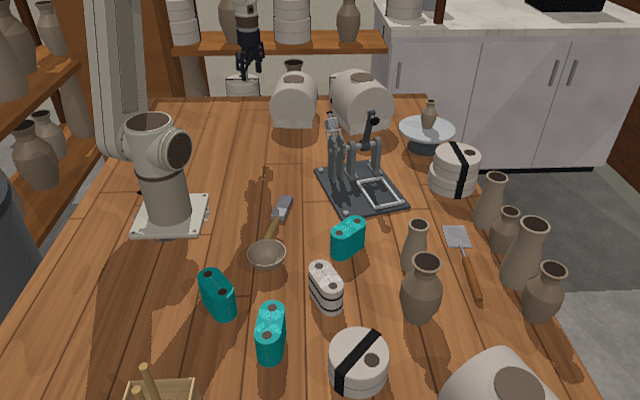

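The top view shows the white strapped oblong mould at (421,201). Three turquoise look-alikes stand at (355,175), (470,252) and (427,304), and there is a round strapped mould at (495,185). Only the white oblong one, with two holes and two straps, fits the description. The clamp is at (250,150), and its bay curbs are at (268,131). I'll confirm both with one enlarged crop.

```bash
python3 - <<'E'
import cv2,numpy as np
a=cv2.imread('pics/top0.png');b=cv2.imread('pics/side0.png')
f=lambda im,x,y,w,h,W,H:cv2.resize(im[y:y+h,x:x+w],(W,H),interpolation=cv2.INTER_CUBIC)
t=np.hstack([f(a,165,90,160,120,480,360),f(a,385,170,80,60,320,240).repeat(1,0) if 0 else cv2.copyMakeBorder(f(a,385,170,80,60,320,240),0,120,0,0,cv2.BORDER_CONSTANT)])
u=np.hstack([f(b,305,100,115,60+20,345,240),f(b,305,140,115,80,345,240)]);u=cv2.copyMakeBorder(u,0,0,0,110,cv2.BORDER_CONSTANT)
u[:,690:]=cv2.resize(b[250:320,300:350],(110,154))[0:1] if 0 else 0
m=f(b,300,250,50,70,171,240);t[240:360,480:800]=0
o=np.vstack([t,u]);o=o[:600];o[360:600,629:800]=m
cv2.imwrite('pics/crop1.png',o)
E
```

```text
(no output)
```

View pics/crop1.png

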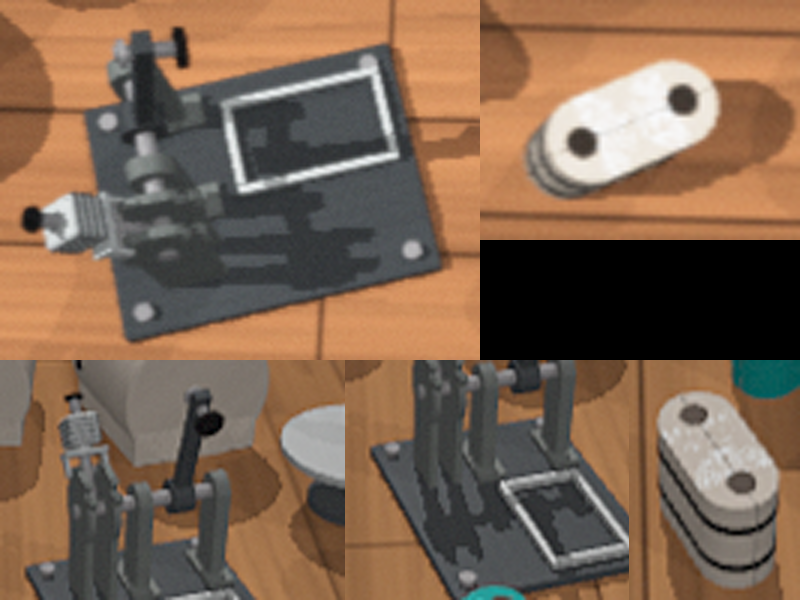

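The crop confirms it: white oblong mould, two holes, two straps, standing upright. The lever leans away from the bay (open), with the collar at about (187,164) in the top view. Next I'll measure.

```bash
python3 - <<'E'
from h import *
A=load('top0');B=load('side0')
def hole(c,u,r=5):
    g=cv2.cvtColor(c['pixels'],cv2.COLOR_RGB2GRAY).astype(float);x,y=map(round,u)
    p=g[y-r:y+r+1,x-r:x+r+1];w=np.clip(np.percentile(p,75)*.75-p,0,None);Y,X=np.mgrid[y-r:y+r+1,x-r:x+r+1]
    return np.array([(w*X).sum(),(w*Y).sum()])/w.sum()
P=[]
for ut,us in (((410.5,205.5),(319,265.8)),((435.75,194.75),(333,285.6))):
    a,b=hole(A,ut),hole(B,us,5);p,e=tri(A,a,B,b);P.append(p);print(a,b,p,'gap',e)
c=(P[0]+P[1])/2;d=P[0]-P[1];print('mould c',c,'long yaw',np.degrees(np.arctan2(d[1],d[0])),np.linalg.norm(d))
# top-face by mask, top view
hsv=cv2.cvtColor(A['pixels'],cv2.COLOR_RGB2HSV)
m=((hsv[...,1]<60)&(hsv[...,2]>200)).astype(np.uint8);m[:,:385]=0;m[:,450:]=0;m[:180]=0;m[225:]=0
ct=max(cv2.findContours(m,0,2)[0],key=cv2.contourArea)
w=np.array([onz(A,p[0],.078)[:2] for p in cv2.convexHull(ct)],np.float32);print('face rect',cv2.minAreaRect(w))
# curb
for nm,C,box,V in (('top',A,(236,305,108,160),120),('side',B,(350,412,168,212),120)):
    h=cv2.cvtColor(C['pixels'],cv2.COLOR_RGB2HSV)
    m=((h[...,1]<70)&(h[...,2]>V)).astype(np.uint8);x0,x1,y0,y1=box;k=np.zeros_like(m);k[y0:y1,x0:x1]=m[y0:y1,x0:x1]
    k=cv2.morphologyEx(k,cv2.MORPH_CLOSE,np.ones((3,3)))
    ct=max(cv2.findContours(k,0,2)[0],key=cv2.contourArea)
    hull=cv2.convexHull(ct);q=cv2.approxPolyN(hull,4).reshape(-1,2)
    W=np.array([onz(C,p,.022)[:2] for p in q]);print(nm,q.tolist());print(W.round(4).tolist(),W.mean(0))
    print(cv2.minAreaRect(np.array([onz(C,p[0],.022)[:2] for p in hull],np.float32)))
# base corners (z .012) from crop
E
```

```text
[410.05583513 205.1488138 ] [318.6260917  265.49563319] [ 0.41735138 -0.29787355  0.0771219 ] gap 0.0007885199970722695
[435.20763723 194.49642005] [332.64823952 285.37149585] [ 0.44560794 -0.36005633  0.07709986] gap 0.0010350846326760157
mould c [ 0.43147966 -0.32896494  0.07711088] long yaw 114.43759133719104 0.06830177436363247
face rect ((0.4308158755302429, -0.32849544286727905), (0.0535612590610981, 0.10947886109352112), 23.89377212524414)
top [[298, 142], [244, 155], [236, 124], [289, 107]]
[[0.5904, -0.0138], [0.5507, 0.1281], [0.637, 0.1554], [0.6895, 0.0145]] [0.6169087  0.07106593]
((0.6202622652053833, 0.0710207000374794), (0.10294964164495468, 0.14772853255271912), 14.865766525268555)
side [[406, 202], [374, 208], [356, 180], [381, 175]]
[[0.6903, 0.006], [0.5911, -0.0186], [0.5545, 0.1273], [0.6384, 0.1523]] [0.61855923 0.06675273]
((0.6207064986228943, 0.06624189764261246), (0.10086485743522644, 0.1521570384502411), 14.91732120513916)
```

```bash
python3 - <<'E'
from h import *
from scipy.ndimage import map_coordinates as mc
A=load('top0');B=load('side0')
def curb(c,q):
    g=cv2.cvtColor(c['pixels'],cv2.COLOR_RGB2GRAY).astype(float);q=np.array(q,float)
    for it in range(3):
        L=[];cen=q.mean(0)
        for i in range(4):
            a,b=q[i],q[(i+1)%4];d=(b-a)/np.linalg.norm(b-a);n=np.array([-d[1],d[0]]);pts=[]
            s=np.arange(-4,4.01,.25)
            for t in np.linspace(.12,.88,25):
                p=a+t*(b-a);P=p+s[:,None]*n;v=mc(g,[P[:,1],P[:,0]],order=1)
                w=np.clip(v-(v.min()+.5*(v.max()-v.min())),0,None)
                if v.max()-v.min()>35: pts.append(p+n*(w*s).sum()/w.sum())
            vx,vy,x,y=cv2.fitLine(np.array(pts,np.float32),cv2.DIST_HUBER,0,.01,.01).ravel();L.append(np.cross([x,y,1],[x+vx,y+vy,1]))
        r=[np.cross(L[i-1],L[i]) for i in range(4)];q=np.array([x[:2]/x[2] for x in r])
    return q
qa=curb(A,[(241,124.7),(290.7,114),(297.3,141.3),(245.3,152.3)])
qb=curb(B,[(382,177),(404,201),(375.7,206.5),(358.5,181.5)])
print(qa.round(1).tolist(),qb.round(1).tolist())
W=[]
for a,b in zip(qa,qb):
    p,e=tri(A,a,B,b);W.append(p);print(p.round(4),round(e,4))
for c,q in((A,qa),(B,qb)):
    w=np.array([onz(c,p,.022)for p in q])[:,:2];print(w.mean(0),[np.linalg.norm(w[i]-w[i-1]).round(4) for i in range(4)],[np.degrees(np.arctan2(*(w[i]-w[(i+1)%4])[::-1])).round(1) for i in range(4)])
W=np.array(W);c=W.mean(0);y=W[0]-W[1]+W[3]-W[2];yaw=np.arctan2(-y[0],y[1])
print('bay',c,'yaw',np.degrees(yaw))
R=cv2.Rodrigues(np.array([0,0,yaw]))[0];bay=np.array([c[0],c[1],.012]);piv=bay+R@[-.095,.125,.103]
for k,r in(('collar',.082),('cap',.121-.0)):
    p=piv+R@[0,r*np.sin(.65),r*np.cos(.65)];print(k,p.round(4),proj(A,p),proj(B,p))
t,e=tri(A,(165+32/3,90+219/3),B,(305+73/3,100+400/3-360/3));print('cap tri',t,e)
E
```

```text
[[239.5, 124.0], [289.1, 113.1], [295.9, 141.0], [245.2, 152.6]] [[381.3, 177.1], [399.7, 201.3], [374.4, 206.5], [356.9, 180.8]]
[0.6391 0.1472 0.0172] 0.0001
[0.6731 0.0137 0.0193] 0.0
[ 0.5941 -0.0079  0.0193] 0.0001
[0.5577 0.1259 0.02  ] 0.0007
[0.61496296 0.06920312] [np.float64(0.0825), np.float64(0.1371), np.float64(0.0818), np.float64(0.1383)] [np.float64(104.6), np.float64(15.3), np.float64(-75.1), np.float64(-165.6)]
[0.6150117  0.06544619] [np.float64(0.0825), np.float64(0.1344), np.float64(0.0817), np.float64(0.1391)] [np.float64(104.9), np.float64(15.3), np.float64(-74.8), np.float64(-168.0)]
bay [0.61600212 0.06970909 0.0189549 ] yaw 14.755452213533403
collar [0.4797 0.2144 0.1803] [189.05196058 163.73839382] [331.52082358 122.93902889]
cap [0.4736 0.2372 0.2113] [173.30941895 162.22817055] [329.28332218 110.63942874]
cap tri [0.47403568 0.23516682 0.20319003] 0.0005156240462694788
```

```bash
cat >> h.py <<'E'
def mv(p,az,obs=None):
    """shift (cm, tool axes) and roll (deg) from measured pose to TCP p with jaw azimuth az (deg)"""
    from scipy.spatial.transform import Rotation as Ro
    o=obs or bot.get_obs();R=Ro.from_quat(o['tool_rot']).as_matrix()
    a=np.degrees(np.arctan2(R[1,0],R[0,0]));s=R.T@(np.array(p)-o['eef_pos'])*100
    return s.round(2),round((a-az+90)%180-90,1)
bay=np.array([.615,.068,.012]);yaw=np.radians(14.9)
Rc=np.array([[np.cos(yaw),-np.sin(yaw),0],[np.sin(yaw),np.cos(yaw),0],[0,0,1]])
cl=lambda *v:bay+Rc@np.array(v)
E
python3 - <<'E'
from h import *
A=load('top0')
u=np.array([np.cos(np.radians(114.2)),np.sin(np.radians(114.2))])
for off in(0,-.01): print('mould', np.r_[np.array([.431,-.3287])+off*u,.048])
print(mv([.431-.01*u[0],-.3287-.01*u[1],.16],24.2))
for n,px,z in(('jug rim',(387,102),.14),('vase rim',(456,106),.17),('turq',(355,175),.078)): print(n,onz(A,px,z))
E
```

```text
mould [ 0.431  -0.3287  0.048 ]
mould [ 0.43509923 -0.3378212   0.048     ]
(array([-60.95,  53.97,   8.56]), np.float64(39.5))
jug rim [ 0.65622351 -0.23312209  0.14      ]
vase rim [ 0.63643208 -0.38808876  0.17      ]
turq [ 0.48919953 -0.1626523   0.078     ]
```

play_rows([
  {"fingers": -1,"translation": [-6,5.4,0.9],"roll": 4},
  {"fingers": -1,"translation": [-12,10.8,1.7],"roll": 8},
  {"fingers": -1,"translation": [-18,16,2.6],"roll": 12},
  {"fingers": -1,"translation": [-24,21.3,3.4],"roll": 16},
  {"fingers": -1,"translation": [-30,26.6,4.2],"roll": 20},
  {"fingers": -1,"translation": [-36,32,5],"roll": 24},
  {"fingers": -1,"translation": [-42,37.2,6],"roll": 28},
  {"fingers": -1,"translation": [-48,42.5,7],"roll": 32},
  {"fingers": -1,"translation": [-54,48,8],"roll": 36},
  {"fingers": -1,"translation": [-60.95,53.97,8.56],"roll": 39.5},
  {"fingers": -1,"translation": [-60.95,53.97,8.56],"roll": 39.5},
  {"fingers": -1,"translation": [-60.95,53.97,8.56],"roll": 39.5},
  {"fingers": -1,"translation": [-60.95,53.97,8.56],"roll": 39.5},
  {"fingers": -1,"translation": [-60.95,53.97,8.56],"roll": 39.5},
  {"fingers": -1,"translation": [-60.95,53.97,8.56],"roll": 39.5},
  {"fingers": -1,"translation": [-60.95,53.97,8.56],"roll": 39.5},
  {"fingers": -1,"translation": [-60.95,53.97,8.56],"roll": 39.5},
  {"fingers": -1,"translation": [-60.95,53.97,8.56],"roll": 39.5},
  {"fingers": -1,"translation": [-60.95,53.97,8.56],"roll": 39.5},
  {"fingers": -1,"translation": [-60.95,53.97,8.56],"roll": 39.5},
])

```text
clock: 1.77
eef_pos: [0.4355, -0.3408, 0.1585]
tool_rot: [0.978, 0.209, -0.0, 0.0]
ft_force: [0.1, 0.1, 0.5]
grip_width: 0.0854
```

```bash
python3 -c "
from h import *
print(mv([.4351,-.3378,.048],24.2),bot.get_obs()['joint_pos'])"
```

```text
(array([ 0.09, -0.3 , 11.05]), np.float64(-0.1)) [-6.63721395e-01  3.95202998e-01 -8.88080504e-03  1.16655021e+00
 -6.64359833e-04  4.86967183e-01]
```

play_rows([
  {"fingers": -1,"translation": [0.1,-0.3,2],"roll": 0},
  {"fingers": -1,"translation": [0.1,-0.3,4],"roll": 0},
  {"fingers": -1,"translation": [0.1,-0.3,6],"roll": 0},
  {"fingers": -1,"translation": [0.1,-0.3,8],"roll": 0},
  {"fingers": -1,"translation": [0.1,-0.3,10],"roll": 0},
  {"fingers": -1,"translation": [0.1,-0.3,11],"roll": 0},
  {"fingers": -1,"translation": [0.1,-0.3,11],"roll": 0},
  {"fingers": -1,"translation": [0.1,-0.3,11],"roll": 0},
])

```text
clock: 2.43
eef_pos: [0.4347, -0.3338, 0.0493]
tool_rot: [0.978, 0.21, -0.001, -0.001]
ft_force: [-0.1, 0.5, -0.6]
grip_width: 0.0854
```

```bash
python3 -c "
from h import *
print(mv([.4351,-.3378,.048],24.2),bot.get_obs()['eef_pos'])"
```

```text
(array([-0.13,  0.38,  0.13]), np.float64(0.0)) [ 0.4347252  -0.33375201  0.04934436]
```

play_rows([
  {"fingers": 1,"translation": [0,0,0],"roll": 0},
  {"fingers": 1,"translation": [0,0,0],"roll": 0},
  {"fingers": 1,"translation": [0,0,0],"roll": 0},
  {"fingers": 1,"translation": [0,0,0],"roll": 0},
  {"fingers": 1,"translation": [0,0,0],"roll": 0},
  {"fingers": 1,"translation": [0,0,0],"roll": 0},
  {"fingers": 1,"translation": [0,0,0],"roll": 0},
  {"fingers": 1,"translation": [0,0,0],"roll": 0},
  {"fingers": 1,"translation": [0,0,0],"roll": 0},
  {"fingers": 1,"translation": [0,0,0],"roll": 0},
  {"fingers": 1,"translation": [0,0,0],"roll": 0},
  {"fingers": 1,"translation": [0,0,0],"roll": 0},
])

```text
clock: 3.43
eef_pos: [0.4357, -0.335, 0.0513]
tool_rot: [0.978, 0.21, 0.001, 0.001]
ft_force: [-0.8, -0.8, 5.5]
grip_width: 0.0533
```

```bash
python3 -c "
from h import *
o=bot.get_obs();print(o['eef_pos'],o['joint_vel'].round(3),o['ft_force'],o['grip_width'])"
```

```text
[ 0.43572697 -0.33498155  0.051326  ] [-0.    -0.002 -0.001  0.001  0.002  0.   ] [-0.81464644 -0.77843359  5.49444883] 0.05332739791835446
```

```bash
python3 -c "
from h import *
for p in ([.4357,-.335,.2],cl(-.17,-.008,.19),cl(-.17,-.008,.098)): print(p.round(3),mv(p,14.9))"
```

```text
Traceback (most recent call last):
AttributeError: 'list' object has no attribute 'round'. Did you mean: 'count'?
```

```bash
python3 -c "
from h import *
for p in ([.4357,-.335,.2],cl(-.17,-.008,.19),cl(-.17,-.008,.098)): print(np.round(p,3),mv(p,14.9))"
```

```text
[ 0.436 -0.335  0.2  ] (array([ 1.000e-02,  4.000e-02, -1.487e+01]), np.float64(9.3))
[0.453 0.017 0.202] (array([ 15.98, -31.32, -15.15]), np.float64(9.3))
[0.453 0.017 0.11 ] (array([ 15.97, -31.35,  -5.95]), np.float64(9.3))
```

play_rows([
  {"fingers": 1,"translation": [0,0,-2.5],"roll": 0},
  {"fingers": 1,"translation": [0,0,-6],"roll": 0},
  {"fingers": 1,"translation": [0,0,-9.5],"roll": 0},
  {"fingers": 1,"translation": [0,0,-13],"roll": 0},
  {"fingers": 1,"translation": [0.8,-1.6,-15],"roll": 1},
  {"fingers": 1,"translation": [2.3,-4.5,-15],"roll": 2},
  {"fingers": 1,"translation": [3.8,-7.5,-15],"roll": 3},
  {"fingers": 1,"translation": [5.3,-10.5,-15],"roll": 4},
  {"fingers": 1,"translation": [6.8,-13.4,-15],"roll": 5},
  {"fingers": 1,"translation": [8.3,-16.3,-15],"roll": 6},
  {"fingers": 1,"translation": [9.8,-19.2,-15],"roll": 7},
  {"fingers": 1,"translation": [11.3,-22.2,-15],"roll": 8},
  {"fingers": 1,"translation": [12.8,-25.1,-15],"roll": 9},
  {"fingers": 1,"translation": [14.3,-28,-15],"roll": 9.3},
  {"fingers": 1,"translation": [15.5,-30.4,-14],"roll": 9.3},
  {"fingers": 1,"translation": [16,-31.3,-12],"roll": 9.3},
  {"fingers": 1,"translation": [16,-31.3,-9],"roll": 9.3},
  {"fingers": 1,"translation": [16,-31.3,-6.5],"roll": 9.3},
  {"fingers": 1,"translation": [16,-31.3,-6],"roll": 9.3},
  {"fingers": 1,"translation": [16,-31.3,-6],"roll": 9.3},
])

```text
clock: 5.1
eef_pos: [0.4496, 0.0171, 0.1073]
tool_rot: [0.992, 0.13, -0.004, -0.0]
ft_force: [0.4, -0.3, -4.2]
grip_width: 0.0533
```

```bash
python3 -c "
from h import *
print(bot.get_obs()['eef_pos'])
for p in (cl(-.17,-.008,.098),cl(0,-.008,.098)): print(np.round(p,3),mv(p,14.9))"
```

```text
[0.44960944 0.01711103 0.10726642]
[0.453 0.017 0.11 ] (array([ 0.29,  0.13, -0.28]), np.float64(0.0))
[0.617 0.06  0.11 ] (array([17.29,  0.14, -0.4 ]), np.float64(0.0))
```

play_rows([
  {"fingers": 1,"translation": [1.5,0,0],"roll": 0},
  {"fingers": 1,"translation": [4,0,0],"roll": 0},
  {"fingers": 1,"translation": [6.5,0,0],"roll": 0},
  {"fingers": 1,"translation": [9,0,0],"roll": 0},
  {"fingers": 1,"translation": [11.5,0,0],"roll": 0},
  {"fingers": 1,"translation": [14,0,0],"roll": 0},
  {"fingers": 1,"translation": [16,0,0],"roll": 0},
  {"fingers": 1,"translation": [17,0,0],"roll": 0},
  {"fingers": 1,"translation": [17,0,0],"roll": 0},
  {"fingers": 1,"translation": [17,0,0],"roll": 0},
  {"fingers": 1,"translation": [17,0,0],"roll": 0},
  {"fingers": 1,"translation": [17,0,0],"roll": 0},
  {"fingers": 1,"translation": [17,0,0],"roll": 0},
  {"fingers": 1,"translation": [17,0,0],"roll": 0},
])

```text
clock: 6.27
eef_pos: [0.6164, 0.0605, 0.1101]
tool_rot: [0.992, 0.13, -0.0, -0.0]
ft_force: [-0.1, -0.4, -6.7]
grip_width: 0.0537
```

```bash
python3 -c "
from h import *
a=snap('top','top1');b=snap('side','side1');o=bot.get_obs()
print(o['eef_pos'],o['ft_force'],mv(cl(0,-.008,.051),14.9))
f=lambda c,x,y,w,h,W,H:cv2.resize(c['pixels'][y:y+h,x:x+w,::-1],(W,H),interpolation=cv2.INTER_CUBIC)
cv2.imwrite('pics/crop2.png',np.hstack([f(a,165,70,160,160,400,400),f(b,280,60,160,160,400,400)]))"
```

```text
[0.61662073 0.06065064 0.10994837] [-1.11019744  1.06324281 -6.7536572 ] (array([0.03, 0.05, 4.69]), np.float64(0.0))
```

View pics/crop2.png

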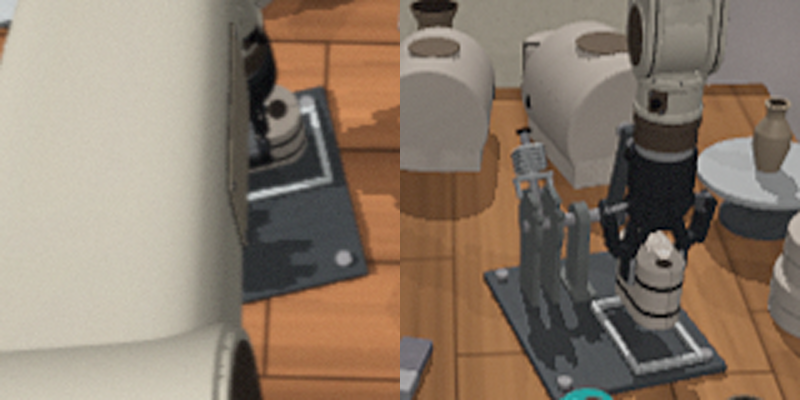

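The mould is held upright above the bay and clear of the foot. Its near-end hole shows at top (275.8,112.8) and side (385.6,165.6), so I'll triangulate that before lowering.

```bash
python3 -c "
from h import *
A=load('top1');B=load('side1')
p,e=tri(A,(275.8,112.8),B,(385.6,165.6));print(p,e,'clamp',Rc.T@(p-bay))"
```

```text
[0.62409392 0.03373942 0.13431313] 0.0004829051992061717 clamp [-2.13714920e-05 -3.54469528e-02  1.22313127e-01]
```

play_rows([
  {"fingers": 1,"translation": [0,0,1],"roll": 0},
  {"fingers": 1,"translation": [0,0,2],"roll": 0},
  {"fingers": 1,"translation": [0,0,2.8],"roll": 0},
  {"fingers": 1,"translation": [0,0,3.4],"roll": 0},
  {"fingers": 1,"translation": [0,0,3.8],"roll": 0},
  {"fingers": 1,"translation": [0,0,4.1],"roll": 0},
  {"fingers": 1,"translation": [0,0,4.3],"roll": 0},
  {"fingers": 1,"translation": [0,0,4.45],"roll": 0},
  {"fingers": 1,"translation": [0,0,4.55],"roll": 0},
  {"fingers": 1,"translation": [0,0,4.55],"roll": 0},
  {"fingers": 1,"translation": [0,0,4.55],"roll": 0},
  {"fingers": 1,"translation": [0,0,4.55],"roll": 0},
])

```text
clock: 7.37
eef_pos: [0.6172, 0.0608, 0.0646]
tool_rot: [0.992, 0.13, 0.0, 0.0]
ft_force: [0.2, -0.5, -6.5]
grip_width: 0.0535
```

play_rows([
  {"fingers": 1,"translation": [0,0,0.1],"roll": 0},
  {"fingers": 1,"translation": [0,0,0.15],"roll": 0},
  {"fingers": 1,"translation": [0,0,0.2],"roll": 0},
  {"fingers": 1,"translation": [0,0,0.2],"roll": 0},
  {"fingers": 1,"translation": [0,0,0.2],"roll": 0},
  {"fingers": 1,"translation": [0,0,0.2],"roll": 0},
])

```text
clock: 7.87
eef_pos: [0.6172, 0.0609, 0.0633]
tool_rot: [0.992, 0.13, 0.001, -0.0]
ft_force: [-2.6, 1.4, 6.3]
grip_width: 0.0535
```

play_rows([
  {"fingers": 0.2,"translation": [0,0,0],"roll": 0},
  {"fingers": -0.2,"translation": [0,0,0],"roll": 0},
  {"fingers": -1,"translation": [0,0,0],"roll": 0},
  {"fingers": -1,"translation": [0,0,0],"roll": 0},
  {"fingers": -1,"translation": [0,0,0],"roll": 0},
  {"fingers": -1,"translation": [0,0,0],"roll": 0},
  {"fingers": -1,"translation": [0,0,0],"roll": 0},
  {"fingers": -1,"translation": [0,0,0],"roll": 0},
  {"fingers": -1,"translation": [0,0,0],"roll": 0},
  {"fingers": -1,"translation": [0,0,-1.5],"roll": 0},
  {"fingers": -1,"translation": [0,0,-3.5],"roll": 0},
  {"fingers": -1,"translation": [0,0,-6],"roll": 0},
  {"fingers": -1,"translation": [0,0,-8],"roll": 0},
  {"fingers": -1,"translation": [0,0,-8],"roll": 0},
  {"fingers": -1,"translation": [0,0,-8],"roll": 0},
])

```text
clock: 9.12
eef_pos: [0.6181, 0.0609, 0.1437]
tool_rot: [0.992, 0.13, 0.002, 0.0]
ft_force: [-0.9, 0.4, -0.7]
grip_width: 0.0853
```

```bash
python3 -c "
from h import *
o=bot.get_obs();print(o['eef_pos'],o['ft_force'],o['grip_width'])
piv=cl(-.095,.125,.103)
g=lambda r,l:piv+Rc@[0,r*np.sin(l),r*np.cos(l)]
print('collar',g(.082,.65))
G=g(.089,.65)-[0,0,.005]
print('grasp TCP',G)
for p in (cl(-.2,-.008,.131),cl(-.2,0.05,.26),G+[0,0,.1],G): print(np.round(p,3),mv(p,14.9))"
```

```text
[0.61805001 0.06087387 0.14374301] [-0.91317944  0.35582599 -0.72540051] 0.08534979100798194
collar [0.47829239 0.21232608 0.18027887]
grasp TCP [0.47720309 0.21641995 0.18085146]
[0.424 0.009 0.143] (array([-20.11,   0.03,   0.  ]), np.float64(0.0))
[0.409 0.065 0.272] (array([-20.06,  -5.76, -12.9 ]), np.float64(0.0))
[0.477 0.216 0.281] (array([ -9.56, -18.65, -13.76]), np.float64(0.0))
[0.477 0.216 0.181] (array([ -9.59, -18.65,  -3.76]), np.float64(0.0))
```

play_rows([
  {"fingers": -1,"translation": [-3,0,-1],"roll": 0},
  {"fingers": -1,"translation": [-7,0,-1],"roll": 0},
  {"fingers": -1,"translation": [-11,0,-1],"roll": 0},
  {"fingers": -1,"translation": [-15,0,-2],"roll": 0},
  {"fingers": -1,"translation": [-18,0,-4],"roll": 0},
  {"fingers": -1,"translation": [-19,-1,-7],"roll": 0},
  {"fingers": -1,"translation": [-19,-3,-10],"roll": 0},
  {"fingers": -1,"translation": [-19,-6,-13],"roll": 0},
  {"fingers": -1,"translation": [-17.5,-9,-13.7],"roll": 0},
  {"fingers": -1,"translation": [-15,-12,-13.7],"roll": 0},
  {"fingers": -1,"translation": [-13,-15,-13.7],"roll": 0},
  {"fingers": -1,"translation": [-10.5,-17.6,-13.7],"roll": 0},
  {"fingers": -1,"translation": [-9.6,-18.65,-13.7],"roll": 0},
  {"fingers": -1,"translation": [-9.6,-18.65,-13.7],"roll": 0},
  {"fingers": -1,"translation": [-9.6,-18.65,-13.7],"roll": 0},
  {"fingers": -1,"translation": [-9.6,-18.65,-13.7],"roll": 0},
  {"fingers": -1,"translation": [-9.6,-18.65,-13.7],"roll": 0},
  {"fingers": -1,"translation": [-9.6,-18.65,-13.7],"roll": 0},
])

```text
clock: 10.62
eef_pos: [0.4758, 0.2151, 0.2793]
tool_rot: [0.992, 0.129, -0.0, 0.0]
ft_force: [-0.1, -0.5, -0.4]
grip_width: 0.0857
```

```bash
python3 -c "
from h import *
a=snap('top','top2');b=snap('side','side2');o=bot.get_obs()
print(o['eef_pos'],o['ft_force'])
f=lambda c,x,y,w,h,W,H:cv2.resize(c['pixels'][y:y+h,x:x+w,::-1],(W,H),interpolation=cv2.INTER_CUBIC)
cv2.imwrite('pics/crop3.png',np.hstack([f(a,165,70,160,160,400,400),f(b,280,60,160,160,400,400)]))"
```

```text
[0.47599601 0.21539889 0.2795678 ] [-0.18214792 -0.30775849 -0.63167871]
```

View pics/crop3.png

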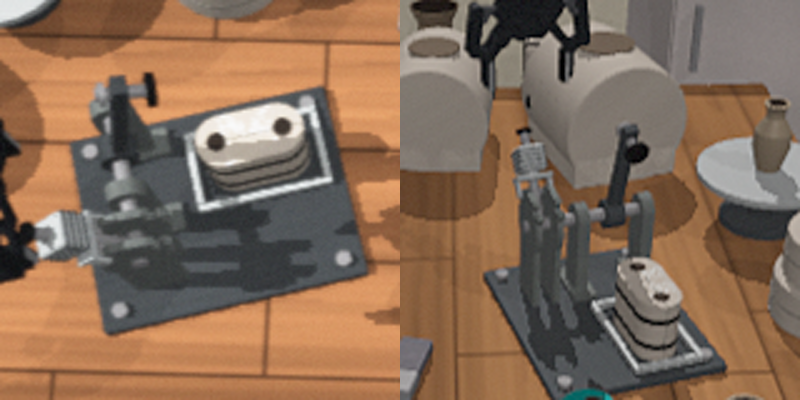

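```bash
python3 -c "
from h import *
A=load('top2');B=load('side2')
P=[]
for a,b in(((216,141),(238,266)),((283,127),(262,296))):
    p,e=tri(A,(165+a[0]/2.5,70+a[1]/2.5),B,(280+b[0]/2.5,60+b[1]/2.5));P.append(p);print(p,e)
print('mould in clamp',Rc.T@((P[0]+P[1])/2-bay),np.degrees(np.arctan2(*(P[0]-P[1])[[1,0]]))-104.9)
A0=load('top0');B0=load('side0')
piv=cl(-.095,.125,.103);ax=Rc@[0,np.sin(.65),np.cos(.65)]
for r in(.082,.111): print(r,proj(A0,piv+r*ax),proj(B0,piv+r*ax))
f=lambda c,x,y,w,h:cv2.resize(c['pixels'][y:y+h,x:x+w,::-1],(400,400),interpolation=cv2.INTER_CUBIC)
L=f(A0,165,140,50,50);R=f(B0,305,95,50,50)
for im,c,x,y in((L,A0,165,140),(R,B0,305,95)):
  for r in(.066,.082,.098,.111):
    for s in(-.017,0,.017):
      q=(proj(c,piv+r*ax+Rc@[s,0,0])-[x,y]+.5)*8;cv2.circle(im,tuple(int(v) for v in q),3,(0,0,255),-1)
cv2.imwrite('pics/crop4.png',np.hstack([L,R]))"
```

```text
[0.60622853 0.09971407 0.08931344] 0.0013035148700657447
[0.62380497 0.03315539 0.08950672] 0.003307533099429455
mould in clamp [-0.0003863  -0.00151695  0.07741008] -0.10733568433626317
0.082 [189.91611275 164.35369675] [331.12633782 123.25170051]
0.111 [178.34438514 163.27712157] [329.44700558 114.09636235]
```

View pics/crop4.png

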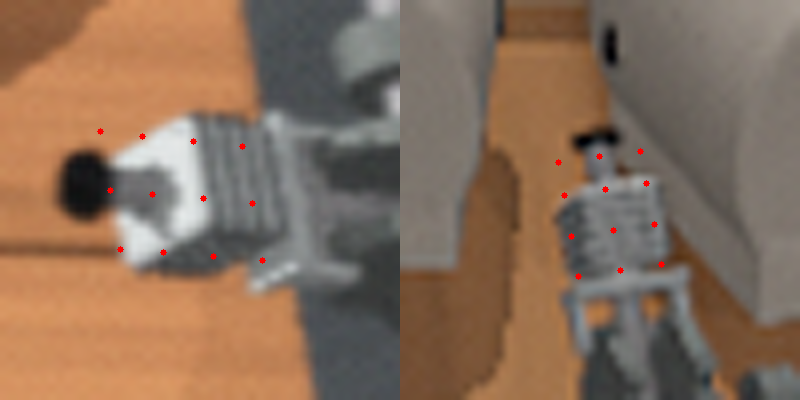

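```bash
python3 -c "
from h import *
o=bot.get_obs();print(o['eef_pos'],mv([.4772,.2164,.1809],14.9))"
```

```text
[0.47599601 0.21539889 0.2795678 ] (array([ 0.14, -0.07,  9.87]), np.float64(-0.1))
```

play_rows([
  {"fingers": -1,"translation": [0.1,-0.05,2],"roll": 0},
  {"fingers": -1,"translation": [0.1,-0.05,4],"roll": 0},
  {"fingers": -1,"translation": [0.1,-0.05,6],"roll": 0},
  {"fingers": -1,"translation": [0.1,-0.05,8],"roll": 0},
  {"fingers": -1,"translation": [0.1,-0.05,9],"roll": 0},
  {"fingers": -1,"translation": [0.1,-0.05,9.8],"roll": 0},
  {"fingers": -1,"translation": [0.1,-0.05,9.8],"roll": 0},
  {"fingers": -1,"translation": [0.1,-0.05,9.8],"roll": 0},
  {"fingers": -1,"translation": [0.1,-0.05,9.8],"roll": 0},
  {"fingers": -1,"translation": [0.1,-0.05,9.8],"roll": 0},
])

```text
clock: 11.55
eef_pos: [0.4778, 0.2174, 0.1825]
tool_rot: [0.992, 0.13, 0.001, -0.0]
ft_force: [-0.7, 0.4, 1.3]
grip_width: 0.0857
```

```bash
python3 -c "
from h import *
o=bot.get_obs();print(o['eef_pos'],mv([.4772,.2164,.1809],14.9),o['ft_force'])"
```

```text
[0.47780716 0.2174048  0.18252421] (array([-0.08,  0.08,  0.16]), np.float64(0.0)) [-0.70455117  0.36716639  1.31220803]
```

play_rows([
  {"fingers": -0.5,"translation": [-0.05,0.05,0.15],"roll": 0},
  {"fingers": 0,"translation": [-0.05,0.05,0.15],"roll": 0},
  {"fingers": 0.1,"translation": [-0.05,0.05,0.15],"roll": 0},
  {"fingers": 0.2,"translation": [-0.05,0.05,0.15],"roll": 0},
  {"fingers": 0.3,"translation": [-0.05,0.05,0.15],"roll": 0},
  {"fingers": 1,"translation": [-0.05,0.05,0.15],"roll": 0},
  {"fingers": 1,"translation": [-0.05,0.05,0.15],"roll": 0},
  {"fingers": 1,"translation": [-0.05,0.05,0.15],"roll": 0},
  {"fingers": 1,"translation": [-0.05,0.05,0.15],"roll": 0},
  {"fingers": 1,"translation": [-0.05,0.05,0.15],"roll": 0},
  {"fingers": 1,"translation": [-0.05,0.05,0.15],"roll": 0},
  {"fingers": 1,"translation": [-0.05,0.05,0.15],"roll": 0},
])

```text
clock: 12.55
eef_pos: [0.4785, 0.2171, 0.1805]
tool_rot: [0.992, 0.13, 0.002, -0.0]
ft_force: [5.1, 1.2, 0.2]
grip_width: 0.0332
```

```bash
python3 -c "
from h import *
o=bot.get_obs();p=o['eef_pos'];print(p,o['ft_force'],o['grip_width'])
q=Rc.T@(p+[0,0,.005]-cl(-.095,.125,.103));print('clamp rel piv',q,np.hypot(q[1],q[2]),np.arctan2(q[1],q[2]))"
```

```text
[0.47851776 0.21708928 0.18047388] [5.09921683 1.19558529 0.22392646] 0.03318610817655763
clamp rel piv [0.00144257 0.05417038 0.07047388] 0.08888755971071508 0.6553362408128691
```

play_rows([
  {"fingers": 1,"translation": [0,-0.12,-0.16],"roll": 0},
  {"fingers": 1,"translation": [0,-0.3,-0.4],"roll": 0},
  {"fingers": 1,"translation": [0,-0.48,-0.64],"roll": 0},
  {"fingers": 1,"translation": [0,-0.67,-0.88],"roll": 0},
  {"fingers": 1,"translation": [0,-0.85,-1.12],"roll": 0},
  {"fingers": 1,"translation": [0,-0.85,-1.12],"roll": 0},
  {"fingers": 1,"translation": [0,-0.85,-1.12],"roll": 0},
  {"fingers": 1,"translation": [0,-0.85,-1.12],"roll": 0},
])

```text
clock: 13.22
eef_pos: [0.4766, 0.2242, 0.1903]
tool_rot: [0.992, 0.129, 0.002, 0.001]
ft_force: [8.7, -0.6, -7.3]
grip_width: 0.0332
```

```bash
cat > st.py <<'E'
from h import *
o=bot.get_obs();p=o['eef_pos'];print(p,'F clamp',Rc.T@o['ft_force'],o['grip_width'])
q=Rc.T@(p+[0,0,.005]-cl(-.095,.125,.103));print('rel piv',q,'r',np.hypot(q[1],q[2]),'a',np.arctan2(q[1],q[2]))
E
python3 st.py
python3 - <<'E'
import numpy as np
r=.103
for a in np.arange(.65,-.66,-.1): print(round(a,2),np.round([-(r*np.sin(a)-r*np.sin(.65))*100,-(r*np.cos(a)-r*np.cos(.65))*100],2))
E
```

```text
[0.4765558  0.22422181 0.1903177 ] F clamp [ 8.24101608 -2.79776133 -7.34126112] 0.03320303410753477
rel piv [0.00138059 0.06156756 0.0803177 ] r 0.10120028753902496 a 0.6540094330551774
0.65 [-0. -0.]
0.55 [ 0.85 -0.58]
0.45 [ 1.75 -1.07]
0.35 [ 2.7  -1.48]
0.25 [ 3.69 -1.78]
0.15 [ 4.69 -1.98]
0.05 [ 5.72 -2.09]
-0.05 [ 6.75 -2.09]
-0.15 [ 7.77 -1.98]
-0.25 [ 8.78 -1.78]
-0.35 [ 9.77 -1.48]
-0.45 [10.71 -1.07]
-0.55 [11.62 -0.58]
-0.65 [12.47 -0.  ]
```

play_rows([
  {"fingers": 1,"translation": [0.1,-0.12,-0.16],"roll": 0},
  {"fingers": 1,"translation": [0.1,0.1,-0.3],"roll": 0},
  {"fingers": 1,"translation": [0.1,0.5,-0.52],"roll": 0},
  {"fingers": 1,"translation": [0.1,0.9,-0.74],"roll": 0},
  {"fingers": 1,"translation": [0.1,1.3,-1.0],"roll": 0},
  {"fingers": 1,"translation": [0.1,1.7,-1.22],"roll": 0},
  {"fingers": 1,"translation": [0.1,2.2,-1.44],"roll": 0},
  {"fingers": 1,"translation": [0.1,2.65,-1.65],"roll": 0},
  {"fingers": 1,"translation": [0.1,2.65,-1.65],"roll": 0},
  {"fingers": 1,"translation": [0.1,2.65,-1.65],"roll": 0},
])

```text
clock: 14.05
eef_pos: [0.4831, 0.2002, 0.2062]
tool_rot: [0.992, 0.13, 0.0, -0.001]
ft_force: [5.5, 3.1, -8.3]
grip_width: 0.0326
```

```bash
python3 st.py; python3 -c "
from h import *
b=snap('side','side3')
cv2.imwrite('pics/crop5.png',cv2.resize(b['pixels'][60:190,260:420,::-1],(640,520),interpolation=cv2.INTER_CUBIC))"
```

```text
[0.48310006 0.20022513 0.20623863] F clamp [ 6.08886433  1.59446054 -8.26610403] 0.032649098340204866
rel piv [0.00153447 0.036695   0.09623863] r 0.10299707011074791 a 0.3642753656122723
```

View pics/crop5.png

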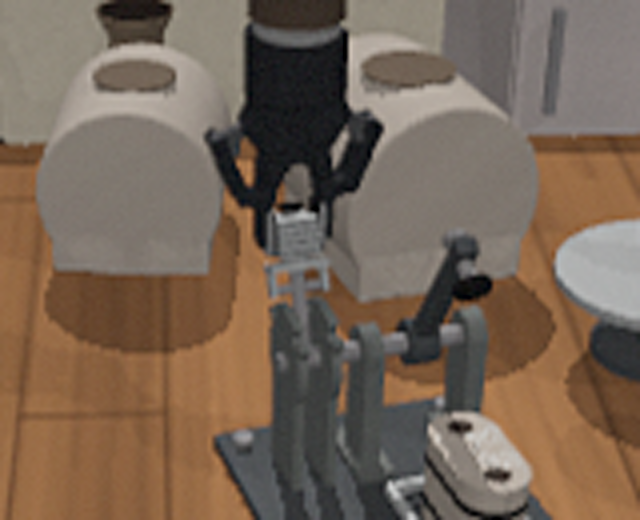

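play_rows([
  {"fingers": 1,"translation": [0.05,0.5,-0.16],"roll": 0},
  {"fingers": 1,"translation": [0.05,1.0,-0.3],"roll": 0},
  {"fingers": 1,"translation": [0.05,1.5,-0.41],"roll": 0},
  {"fingers": 1,"translation": [0.05,2.0,-0.5],"roll": 0},
  {"fingers": 1,"translation": [0.05,2.5,-0.57],"roll": 0},
  {"fingers": 1,"translation": [0.05,3.0,-0.61],"roll": 0},
  {"fingers": 1,"translation": [0.05,3.5,-0.62],"roll": 0},
  {"fingers": 1,"translation": [0.05,4.05,-0.61],"roll": 0},
  {"fingers": 1,"translation": [0.05,4.55,-0.57],"roll": 0},
  {"fingers": 1,"translation": [0.05,5.05,-0.5],"roll": 0},
  {"fingers": 1,"translation": [0.05,5.6,-0.41],"roll": 0},
  {"fingers": 1,"translation": [0.05,6.1,-0.3],"roll": 0},
  {"fingers": 1,"translation": [0.05,6.6,-0.15],"roll": 0},
  {"fingers": 1,"translation": [0.05,7.05,0],"roll": 0},
  {"fingers": 1,"translation": [0.05,7.55,0.2],"roll": 0},
  {"fingers": 1,"translation": [0.05,8.0,0.4],"roll": 0},
  {"fingers": 1,"translation": [0.05,8.0,0.4],"roll": 0},
  {"fingers": 1,"translation": [0.05,8.0,0.4],"roll": 0},
])

```text
clock: 15.6
eef_pos: [0.5035, 0.1242, 0.2025]
tool_rot: [0.991, 0.13, -0.0, -0.003]
ft_force: [1.8, 6.0, -5.0]
grip_width: 0.0328
```

```bash
python3 st.py
```

```text
[0.50348371 0.12418846 0.20246282] F clamp [ 3.29296442  5.29422773 -4.95667348] 0.03281802355102864
rel piv [ 0.00168122 -0.04202632  0.09246282] r 0.10156567067806675 a -0.426607486030801
```

play_rows([
  {"fingers": 1,"translation": [0,0.4,0.2],"roll": 0},
  {"fingers": 1,"translation": [0,0.8,0.42],"roll": 0},
  {"fingers": 1,"translation": [0,1.2,0.68],"roll": 0},
  {"fingers": 1,"translation": [0,1.5,0.87],"roll": 0},
  {"fingers": 1,"translation": [0,1.75,1.05],"roll": 0},
  {"fingers": 1,"translation": [0,1.9,1.15],"roll": 0},
  {"fingers": 1,"translation": [0,2.0,1.22],"roll": 0},
  {"fingers": 1,"translation": [0,2.0,1.22],"roll": 0},
  {"fingers": 1,"translation": [0,2.0,1.22],"roll": 0},
  {"fingers": 1,"translation": [0,2.0,1.22],"roll": 0},
])

```text
clock: 16.43
eef_pos: [0.5085, 0.1055, 0.1906]
tool_rot: [0.991, 0.131, 0.0, -0.003]
ft_force: [2.0, 6.5, -3.2]
grip_width: 0.033
```

```bash
python3 st.py
```

```text
[0.50847013 0.10551842 0.19064148] F clamp [ 3.6527044   5.75737092 -3.2392638 ] 0.033026588120766136
rel piv [ 0.0016993  -0.06135078  0.08064148] r 0.10132604266603286 a -0.6503674222158791
```

play_rows([
  {"fingers": 1,"translation": [0,0.08,0.06],"roll": 0},
  {"fingers": 1,"translation": [0,0.16,0.12],"roll": 0},
  {"fingers": 1,"translation": [0,0.24,0.18],"roll": 0},
  {"fingers": 1,"translation": [0,0.3,0.23],"roll": 0},
  {"fingers": 1,"translation": [0,0.3,0.23],"roll": 0},
  {"fingers": 1,"translation": [0,0.3,0.23],"roll": 0},
  {"fingers": 1,"translation": [0,0.3,0.23],"roll": 0},
])

```text
clock: 17.02
eef_pos: [0.5089, 0.1038, 0.1887]
tool_rot: [0.991, 0.131, 0.0, -0.004]
ft_force: [0.7, 9.2, -2.0]
grip_width: 0.0328
```

```bash
python3 st.py
```

```text
[0.50893979 0.10375293 0.18874338] F clamp [ 3.06679203  8.75394546 -1.97124149] 0.032843467439202724
rel piv [ 0.0016992  -0.06317766  0.07874338] r 0.10095512067510555 a -0.6761560857466613
```

play_rows([
  {"fingers": 1,"translation": [0,0.08,0.06],"roll": 0},
  {"fingers": 1,"translation": [0,0.16,0.12],"roll": 0},
  {"fingers": 1,"translation": [0,0.2,0.15],"roll": 0},
  {"fingers": 1,"translation": [0,0.2,0.15],"roll": 0},
  {"fingers": 1,"translation": [0,0.2,0.15],"roll": 0},
  {"fingers": 1,"translation": [0,0.2,0.15],"roll": 0},
])

```text
clock: 17.52
eef_pos: [0.5094, 0.1023, 0.1875]
tool_rot: [0.991, 0.131, 0.0, -0.005]
ft_force: [0.0, 11.2, -0.1]
grip_width: 0.0327
```

```bash
python3 st.py
```

```text
[0.50936871 0.10228935 0.18746364] F clamp [ 2.89622048 10.83195162 -0.06027017] 0.03272584776938168
rel piv [ 0.00173737 -0.06470232  0.07746364] r 0.10093069571378938 a -0.695874590806684
```

```bash
python3 -c "
from h import *
b=snap('side','side4')
cv2.imwrite('pics/crop6.png',cv2.resize(b['pixels'][60:220,280:430,::-1],(560,597),interpolation=cv2.INTER_CUBIC))"
```

```text
(no output)
```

View pics/crop6.png

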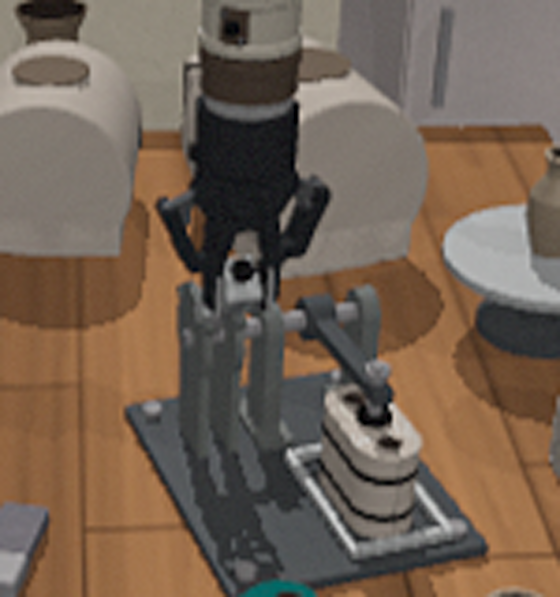

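The foot is on the mould and the lever is over at the bay side. Now I'll lower the collar along the lever.

play_rows([
  {"fingers": 1,"translation": [0,-0.15,0.18],"roll": 0},
  {"fingers": 1,"translation": [0,-0.3,0.36],"roll": 0},
  {"fingers": 1,"translation": [0,-0.45,0.54],"roll": 0},
  {"fingers": 1,"translation": [0,-0.6,0.72],"roll": 0},
  {"fingers": 1,"translation": [0,-0.75,0.9],"roll": 0},
  {"fingers": 1,"translation": [0,-0.75,0.9],"roll": 0},
  {"fingers": 1,"translation": [0,-0.75,0.9],"roll": 0},
  {"fingers": 1,"translation": [0,-0.75,0.9],"roll": 0},
])

```text
clock: 18.23
eef_pos: [0.5085, 0.106, 0.1806]
tool_rot: [0.991, 0.13, 0.002, -0.001]
ft_force: [-2.3, 0.8, 9.8]
grip_width: 0.0324
```

```bash
python3 st.py
```

```text
[0.50845239 0.10600092 0.18055202] F clamp [-1.98054786  1.32722259  9.8057844 ] 0.0324476484557487
rel piv [ 0.00180622 -0.06087994  0.07055202] r 0.09318773866966902 a -0.7119405460574975
```

play_rows([
  {"fingers": 0,"translation": [0,0,0],"roll": 0},
  {"fingers": -0.3,"translation": [0,0,0],"roll": 0},
  {"fingers": -1,"translation": [0,0,0],"roll": 0},
  {"fingers": -1,"translation": [0,0,0],"roll": 0},
  {"fingers": -1,"translation": [0,0,0],"roll": 0},
  {"fingers": -1,"translation": [0,0,0],"roll": 0},
  {"fingers": -1,"translation": [0,0,0],"roll": 0},
  {"fingers": -1,"translation": [0,0,0],"roll": 0},
  {"fingers": -1,"translation": [0,0,-2],"roll": 0},
  {"fingers": -1,"translation": [0,0,-5],"roll": 0},
  {"fingers": -1,"translation": [0,0,-8],"roll": 0},
  {"fingers": -1,"translation": [-2,0,-11],"roll": 0},
  {"fingers": -1,"translation": [-5,0,-12],"roll": 0},
  {"fingers": -1,"translation": [-8,0,-12],"roll": 0},
  {"fingers": -1,"translation": [-10,-2,-12],"roll": 0},
  {"fingers": -1,"translation": [-10,-5,-12],"roll": 0},
  {"fingers": -1,"translation": [-10,-8,-12],"roll": 0},
  {"fingers": -1,"translation": [-10,-12,-12],"roll": 0},
  {"fingers": -1,"translation": [-10,-15,-12],"roll": 0},
  {"fingers": -1,"translation": [-10,-15,-12],"roll": 0},
])

```text
clock: 19.9
eef_pos: [0.3713, 0.2285, 0.2984]
tool_rot: [0.991, 0.133, 0.0, -0.001]
ft_force: [0.2, -0.6, 0.2]
grip_width: 0.0856
```

```bash
python3 st.py; python3 - <<'E'
from h import *
a=snap('top','top5');b=snap('side','side5')
piv=cl(-.095,.125,.103)
out=[]
for c,x,y,w in((a,200,110,65),(b,310,100,65)):
    im=cv2.resize(c['pixels'][y:y+w,x:x+w,::-1],(400,400),interpolation=cv2.INTER_CUBIC)
    for r in(.057,.066,.098,.111):
      for s in(-.017,0,.017):
        q=(proj(c,piv+Rc@[s,-r*np.sin(.65),r*np.cos(.65)])-[x,y]+.5)*400/w;cv2.circle(im,tuple(int(v) for v in q),2,(0,0,255),-1)
    out.append(im)
cv2.imwrite('pics/crop7.png',np.hstack(out))
E
```

```text
[0.37133293 0.22848685 0.29843011] F clamp [ 0.07875854 -0.64653501  0.16215321] 0.08563562386827712
rel piv [-0.09920759  0.09274545  0.18843011] r 0.21001815433273058 a 0.45738880061142656
```

View pics/crop7.png

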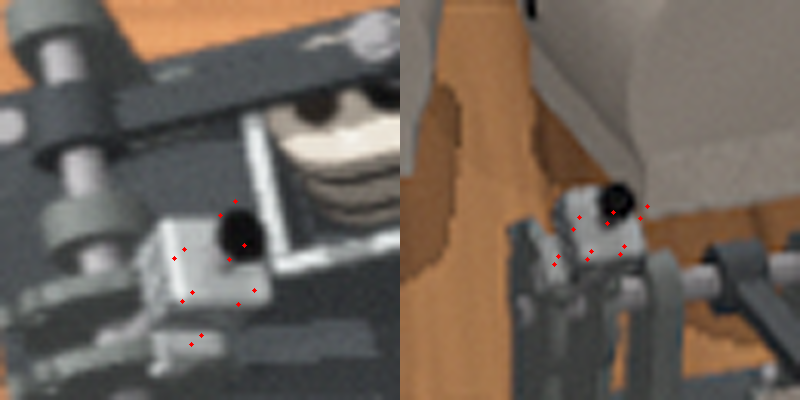

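```bash
python3 - <<'E'
from h import *
A=load('top5');B=load('side5');piv=cl(-.095,.125,.103)
def blob(c,x,y,w):
    v=c['pixels'].max(2)[y:y+w,x:x+w];m=(v<45).astype(np.uint8);n,l,s,ce=cv2.connectedComponentsWithStats(m)
    i=1+np.argmin(np.linalg.norm(ce[1:]-w/2,axis=1)+1000*(s[1:,4]<10));return ce[i]+[x,y],s[i]
a,sa=blob(A,231,140,16);b,sb=blob(B,337,124,16);p,e=tri(A,a,B,b);q=Rc.T@(p-piv)
print(a,sa,b,sb,'cap rel piv',q,np.hypot(q[1],q[2]),'a',np.arctan2(q[1],q[2]),e)
A0=load('top0');B0=load('side0')
a,sa=blob(A0,168,155,16);b,sb=blob(B0,321,104,16);p,e=tri(A0,a,B0,b);q=Rc.T@(p-piv)
print(a,b,'open cap',q,np.hypot(q[1],q[2]),np.arctan2(q[1],q[2]),e)
out=[]
for c,x,y,w in((A,215,130,40),(B,325,115,40)):
    im=cv2.resize(c['pixels'][y:y+w,x:x+w,::-1],(400,400),interpolation=cv2.INTER_CUBIC)
    ax=np.array([0,-np.sin(.65),np.cos(.65)]);t=np.array([0,-np.cos(.65),-np.sin(.65)])
    for r,col in((.098,(0,0,255)),(.103,(0,255,0))):
        pts=[(proj(c,piv+Rc@(r*ax+s*.019*t+[u*.017,0,0]))-[x,y]+.5)*400/w for s,u in((1,1),(1,-1),(-1,-1),(-1,1))]
        cv2.polylines(im,[np.int32(pts)],True,col,1)
    out.append(im)
cv2.imwrite('pics/crop8.png',np.hstack(out))
E
```

```text
[238.9047619  147.83333333] [ 5  4  7  8 42] [344.8  132.44] [ 6  6  5  6 25] cap rel piv [ 0.00166551 -0.06778794  0.09347441] 0.11546718501312309 a -0.6274413540909319 0.000404584779113092
[175.27272727 162.78787879] [329.33333333 111.83333333] open cap [0.00086282 0.07175286 0.09376465] 0.11806897236418715 0.6531862510723901 0.0004217366675455459
```

View pics/crop8.png

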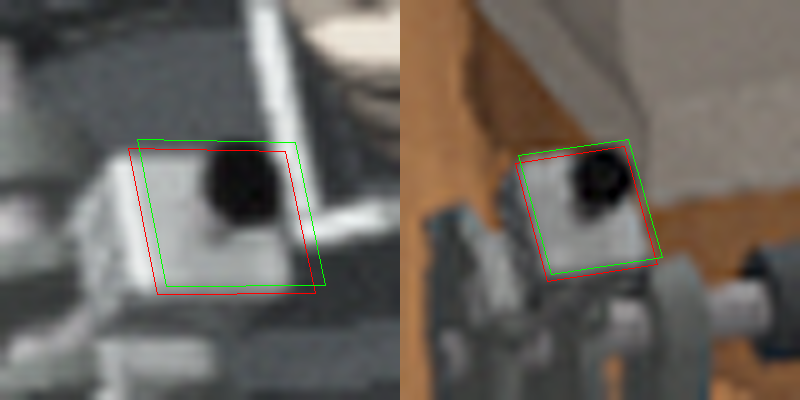

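```bash
python3 - <<'E'
from h import *
A2=load('top2')['pixels'];A5=load('top5')['pixels'];A0=load('top0')['pixels'];B5=load('side5')['pixels'];B0=load('side0')['pixels'];B2=load('side2')['pixels']
g=lambda p:cv2.cvtColor(p,cv2.COLOR_RGB2GRAY)
def sh(p,q,x,y,w,h):
    t=g(p)[y:y+h,x:x+w];s=g(q)[y-4:y+h+4,x-4:x+w+4];r=cv2.matchTemplate(s,t,cv2.TM_CCOEFF_NORMED);_,m,_,l=cv2.minMaxLoc(r);return np.array(l)-4,round(m,3)
print('vase/jug top',sh(A0,A5,362,90,110,55),'side',sh(B0,B5,400,215,45,110))
print('mould straps top',sh(A2,A5,250,125,40,22),'side',sh(B2,B5,365,178,30,25))
o=bot.get_obs();print(o['clock'],o['ft_force'].round(1))
bot.job_done()
E
```

```text
vase/jug top (array([0, 0]), 0.998) side (array([0, 0]), 0.997)
mould straps top (array([0, 0]), 0.763) side (array([0, 0]), 0.963)
20.0 [-0.3 -0.6  0.8]
the job is handed in; nothing more can be done
```

The mould is in the bay with the clamp locked down on it. I handed the job in at about 20 s on the robot's clock, with the gripper open and clear of everything. No verdict was reported.

**Mould placement:** I set the white strapped mould upright in the bay and let go with the clamp still open. Triangulated from both views, it stood about (-0.4, -1.5) mm from the bay centre, turned by about 0.1°.

**Clamping:** I pinched the collar and lifted it about 12–14 mm, swung the lever over until the foot met the mould, then lowered and released the collar.

**Last checks:**
- **Lever:** the end cap's swing from open to clamped came to about 1.28 rad, within about 0.02 rad of the nominal 1.3.
- **Collar:** its end face matches the drawn outline for fully down, not the one for 5 mm up.
- **Foot:** a picture taken before I lowered the collar shows it on the mould, but I did not measure its force.
- **Vase and jug:** they show no shift in either view.
- **Mould after clamping:** it shows no shift. The top-view match was weak (0.76) because the lever and its shadow overlap it; the side view matched at 0.96.

**Disagreements:**
- **Gripper reading:** while I lowered the collar it stopped about 4 mm short of its down radius, at a lever angle 0.06 rad past nominal. I put this down to the pads slipping on the collar, since the pictures after release show it down.
- **Clamp offset:** the collar sat about 1.5 mm further along the shaft than my clamp measurement, which caused up to about 8 N of side force.

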